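# Put the optics away in their trays

## Task

The optics practical is over: put the loose parts back in their storage trays, the large and the small lens in the blue lens tray, the tall and the short steel post in the yellow post tray and the clamping fork in the red fork tray. Each must sit on the tray's foam floor, lenses and fork flat and posts standing upright, nothing on top of another; lower each one gently until it rests before letting go, never drop it. Leave the glass dish with the prism drying in it where it stands.

Things in the scene. Friction and masses are not known exactly. Their poses are not given: they have to be found in the camera images.
- big_lens_center (a point): large lens: a clear round lens in a flat black cell, 52 mm across and 14 mm high, lying flat on the table; the point is its centre, half-way up (7 mm over its underside). z up, yaw arbitrary. About 70 g.
- small_lens_center (a point): small lens: like the large one but 36 mm across and 12 mm high; the point is its centre, half-way up (6 mm over its underside). z up. About 35 g.
- tall_post_center (a point): tall steel post: upright stainless pillar 25 mm across, 58 mm high in all, on a round foot 32 mm across and 5 mm thick; the point is on its axis, half-way up (29 mm over its underside). z up. About 200 g.
- short_post_center (a point): short steel post: like the tall one (pillar 25 mm, foot 32 mm across and 5 mm thick) but 38 mm high; the point is on its axis, half-way up (19 mm over its underside). z up. About 130 g.
- fork_center (a point): clamping fork: flat Y-shaped aluminium clamp, 10 mm thick, 76 mm long. The point is half-way up, near its centre of mass; x runs towards the prongs, z up. Stem 26 mm wide along y, from x = -34 to +8 mm; bridge and two prongs, 46 mm wide, on to +42 mm. A screw head at x = -18 mm stands 5 mm above the stem. Grip the stem across its width at x = -10 to 0 mm. Any yaw; 70 g.
- lens_tray: open blue tray for lenses, fixed on the table: 120 mm (x) by 188 mm (y), 28 mm high, walls 4 mm, dark foam floor 6 mm above the table (112 by 180 mm inside). A small lens (36 mm across, 12 mm high) already sits fixed in it at x = 0, y = +66 mm; the floor from y = -90 to +48 mm is free. Origin: centre of the underside; z up. Three trays stand in a row along y in any order, each turned up to 0.13 rad.
- post_tray: open yellow tray for posts, fixed on the table: 120 mm (x) by 188 mm (y), 28 mm high, walls 4 mm, dark foam floor 6 mm above the table (112 by 180 mm inside). A steel post (32 mm across, 45 mm high) already sits fixed in it at x = 0, y = +66 mm; the floor from y = -90 to +50 mm is free. Origin: centre of the underside; z up. Three trays stand in a row along y in any order, each turned up to 0.13 rad.
- fork_tray: open red tray for forks, fixed on the table: 120 mm (x) by 188 mm (y), 28 mm high, walls 4 mm, dark foam floor 6 mm above the table (112 by 180 mm inside). A clamping fork (10 mm thick) already sits fixed in it along x over y = +39 to +85 mm; the floor from y = -90 to +39 mm is free. Origin: centre of the underside; z up. Three trays stand in a row along y in any order, each turned up to 0.13 rad.
- dish_center (a point): glass dish with a cemented glass prism drying in it, 80 mm across, 13 mm high (the prism 20 mm), loose on the table: not to be moved. The point is its centre, 6.5 mm over its underside; z up.
Things that resemble listed ones, but are neither listed nor needed, are in the scene too. Leave any pink look-alike of the part that bears short_post_center alone.

How it is judged:
By the outcome, as a careful person would: the job done as asked, in the order asked, and still so for the second after the job is handed in, with the robot touching nothing.
It also fails if it takes over 122 s, if anything falls off the work surface, if the arm or the gripper's body presses on something with over 40 N, if the wrist force passes 120 N, or if a joint passes its speed limit or range.

## Robot

A 6-joint arm with a two-finger parallel gripper is mounted at the origin on the work surface. World frame = base frame: x ahead of the robot, y to its left, z up, the work surface at z = 0. Lengths are in mm, angles in rad, forces in N, time in s.
With the tool pointing down it reaches from about 275 to 750 mm from the base axis. Payload 10.2 kg.
Tool frame: the origin (TCP) lies at the very end of the fingers, on their centre line; the grasp point (between the pads) lies 19 mm behind it; z points along the fingers, y is the line along which they close (so a half turn about z gives the same grasp; the last joint's range is limited). The gripper opens to 85 mm and grips with 20 to 120 N. Pads are 22 mm wide; open, the fingers measure 114 mm over their backs; the gripper's body (76 mm by 85 mm) begins 54 mm behind the grasp point. The pads swing forward as they close: fully open they stand 13 mm farther back than shut.
Start: joints at [1.056, 0.313, 1.498, -0, 1.331, -0.223], TCP at [151.043, 502.809, 231.294] pointing down, gripper open.
Joint ranges: [-2.94, 2.94], [-0.97, 2.17], [0.19, 2.56], [-1.23, 4.37], [0.02, 3.11], [-2.88, 2.88]. Speed limits (rad/s): [2.39, 2.39, 3.01, 3.14, 3.14, 3.14].

## Interface

Orientations are given as a unit quaternion [w, x, y, z].
In Python, from rig import ctrl, optics gives the robot as it stands. The module is installed in compiled form; this text tells all that it offers.
- The arm moves only by the shell command python3 -m handwheel 'ROWS' [FORCE]. ROWS is JSON, a list that holds one entry, the list of rows, each a list of 5 numbers: the gripper command: -1 is fully open, 1 is shut, values between are in proportion, then the shift along the world's x, y, z in units of 50 mm (1.0 is 50 mm), then the turn about the world's z in units of 8 degrees (1.0 is 8 degrees). In form: [[[gripper, tx, ty, tz, twist], ...]]. A call has 1 to 10 rows; each row shifts and turns the commanded pose from where the row before left it; what a row does not reach is not made up. A row lasts 1/10 s, in which the tool goes at most 50 mm and 8.59 degrees, less where a joint would pass 70% of its speed; a pose out of reach is approached as far as the arm can. A call is refused whole if a number of a shift passes 1 or a number of a turn 1, either way. A call with a gripper value outside its range is refused whole. The fingers move at their own pace and stop on an object; FORCE is the grip in N (left out, the last holds). Time passes only in rows, so rows that do not move let the fingers close. It gives the time, the measured TCP pose, the force, the opening and the grip force at its end, in the units of the state.
- ctrl.sense(): the state, without advancing time (a new reading comes with each control period).
- optics.capture(name): name is "scene" or "top" or "wrist"; returns a dict with "img" (480x640x3 uint8, blue, green, red), "K" (3x3 intrinsics, pixels), "R" (3x3) and "t" (3): a world point X has camera coordinates R X + t. Camera axes: x right, y down, z forward; pixel columns grow to the right and rows downward; lengths in mm; the calibration is good to about 2 mm. A picture is of the moment at which its call begins. There is no depth.
- ctrl.finish_job(): hands the job in; it is judged then, once.
The state is a dict: "time_s": time; "joints": joint angles; "dq": joint speeds; "tau": joint torques, N m; "eef_pos": TCP position; "ee_rot": TCP orientation; "force": force on the tool from outside, world axes, zero at the start; "wrist_torque": the same for the moment, N m; "grip_width": opening from 0.0 (shut) to 1.0 (fully open); "grip_force": force on a finger pad.
Only numpy, scipy, OpenCV 4.12 (cv2) and the standard library are available. Lean on these libraries where they do the work, as an engineer would, in place of code of your own. Each camera call takes 0.05 s, during which the arm holds its last target. There are 200 camera calls.

## Working session

There is one attempt and no reset: what is moved stays moved. The work goes in short steps, Python scripts to look and compute and a shell command to move; the robot and the scene stay as the last step left them, time stands still between calls to the robot, and variables do not carry over. Pictures are saved under pics/ and viewed, at most 14 in all, crops included, and the job is handed in when it is done.

```bash
mkdir -p pics; python3 - <<'E'
from rig import ctrl, optics
import cv2,pickle
d={}
for n in("scene","top","wrist"):
    c=optics.capture(n);d[n]=c;cv2.imwrite(f"pics/{n}0.png",c["img"]);print(n,c["K"].round(1).tolist(),c["R"].round(3).tolist(),c["t"].round(1).tolist())
pickle.dump(d,open("c0.pkl","wb"))
s=ctrl.sense();print(s)
E
```

```text
scene [[438.2, 0.0, 326.7], [0.0, 438.2, 241.4], [0.0, 0.0, 1.0]] [[0.42, 0.907, -0.004], [0.652, -0.305, -0.694], [-0.631, 0.289, -0.72]] [-186.7, -277.2, 1341.8]
top [[478.3, 0.0, 325.7], [0.0, 478.3, 234.9], [0.0, 0.0, 1.0]] [[0.138, -0.99, 0.005], [-0.959, -0.135, -0.251], [0.249, 0.03, -0.968]] [-56.4, 516.6, 757.3]
wrist [[336.9, 0.0, 322.4], [0.0, 336.9, 239.5], [0.0, 0.0, 1.0]] [[0.288, 0.958, -0.001], [0.909, -0.273, 0.316], [0.302, -0.092, -0.949]] [-524.7, -40.0, 379.3]
{'time_s': 0.15, 'joints': array([ 1.05561345e+00,  3.13328216e-01,  1.49827352e+00,  1.42346257e-05,
        1.33097497e+00, -2.23392946e-01]), 'dq': array([ 1.14936659e-03, -6.92916799e-05, -3.01548584e-03,  1.53689583e-04,
       -6.83793649e-06,  4.46074122e-04]), 'tau': array([ 1.90278763e-03, -4.12365568e+01, -2.59794331e+01, -1.36950571e-04,
        3.24221946e-03,  5.26960832e-06]), 'eef_pos': array([150.93299615, 502.63616823, 230.85895947]), 'ee_rot': array([-1.84043189e-04,  1.45379602e-01,  9.89375828e-01, -4.56357954e-04]), 'force': array([ 0.41389575,  0.39585353, -0.56761817]), 'wrist_torque': array([-0.0168984 ,  0.01107788,  0.04647314]), 'grip_force': 0.0, 'grip_width': 1.0034150443087584}
```

View pics/top0.png

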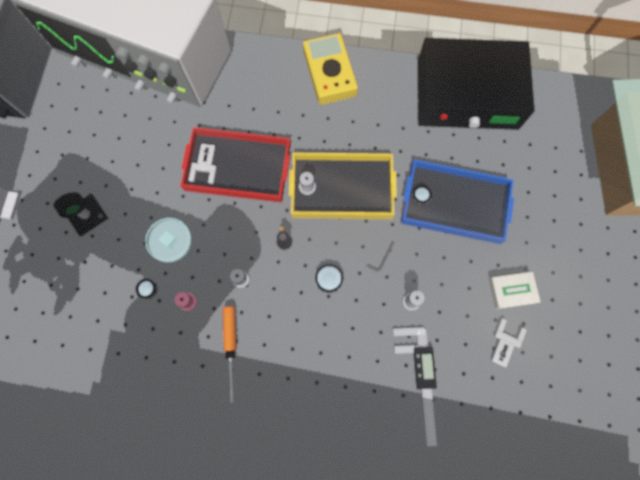

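View pics/scene0.png

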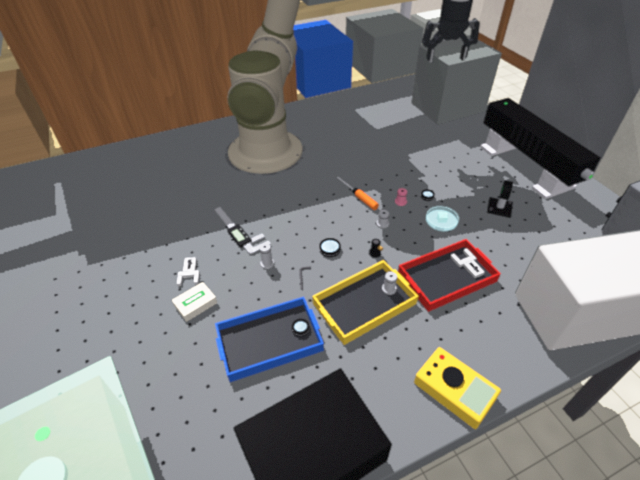

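The top view shows the red, yellow and blue trays at about (237,163), (342,185) and (458,200). The big lens is at (329,278), the small lens at (146,288) and the dish at (168,240). The posts are at (239,278) and (414,298), the pink look-alike at (185,300) and the fork at (508,343). The scene view confirms the layout and that the post at (266,255), on the blue-tray side, is the tall one.

```bash
cat > h.py <<'E'
import numpy as np, cv2
def ray(c,u,v,z):
    d=c["R"].T@np.linalg.inv(c["K"])@np.array([u,v,1.]); o=-c["R"].T@c["t"]
    return (o+d*(z-o[2])/d[2])
def proj(c,X):
    p=c["K"]@(c["R"]@np.array(X,float)+c["t"]); return p[:2]/p[2]
E
python3 - <<'E'
import pickle;from h import *
d=pickle.load(open("c0.pkl","rb"));c=d["top"];im=c["img"];hsv=cv2.cvtColor(im,cv2.COLOR_BGR2HSV)
def ent(cn):return cv2.contourArea(cn)
for n,lo,hi in(("red",(0,150,90),(5,255,255)),("yel",(22,140,90),(35,255,255)),("blue",(105,130,80),(125,255,255))):
    m=cv2.inRange(hsv,lo,hi); m|=cv2.inRange(hsv,(172,150,90),(180,255,255)) if n=="red" else 0
    m[:115]=0
    cs=cv2.findContours(m,0,1)[0];k=max(cs,key=ent)
    b=cv2.boxPoints(cv2.minAreaRect(cv2.convexHull(k)))
    P=np.array([ray(c,u,v,0 if 0 else 28)[:2] for u,v in b]);ctr=P.mean(0)
    e=[P[1]-P[0],P[2]-P[1]];L=max(e,key=np.linalg.norm)
    print(n,b.round().tolist(),ctr.round(),[np.linalg.norm(x).round() for x in e],np.degrees(np.arctan2(L[1],L[0])).round(1))
for n,u,v,z in(("big",329,278,14),("small",146,288,12),("postL",239,276,38),("postR",416,297,58),("pink",184,299,38),("fork",508,343,10),("dish",168,240,10),("knob",284,238,10)):
    print(n,ray(c,u,v,z).round())
t=[cv2.resize(im[v-32:v+32,u-42:u+42],(264,200),interpolation=2) for u,v in((329,278),(146,288),(239,278),(414,298),(508,343),(168,240))]
cv2.imwrite("pics/m.png",np.vstack([np.hstack(t[:3]),np.hstack(t[3:])]))
E
```

```text
red [[180.0, 189.0], [187.0, 126.0], [291.0, 138.0], [283.0, 201.0]] [644. 204.] [np.float64(128.0), np.float64(200.0)] -89.2
yel [[289.0, 216.0], [290.0, 152.0], [395.0, 154.0], [394.0, 218.0]] [629.  -0.] [np.float64(126.0), np.float64(198.0)] -83.0
blue [[400.0, 202.0], [416.0, 151.0], [521.0, 183.0], [506.0, 234.0]] [ 645. -219.] [np.float64(108.0), np.float64(204.0)] -100.5
big [455.   0.  14.]
small [392. 321.  12.]
postL [432. 156.  38.]
postR [ 436. -150.   58.]
pink [380. 242.  38.]
fork [ 385. -324.   10.]
dish [484. 302.  10.]
knob [517.  93.  10.]
```

View pics/m.png

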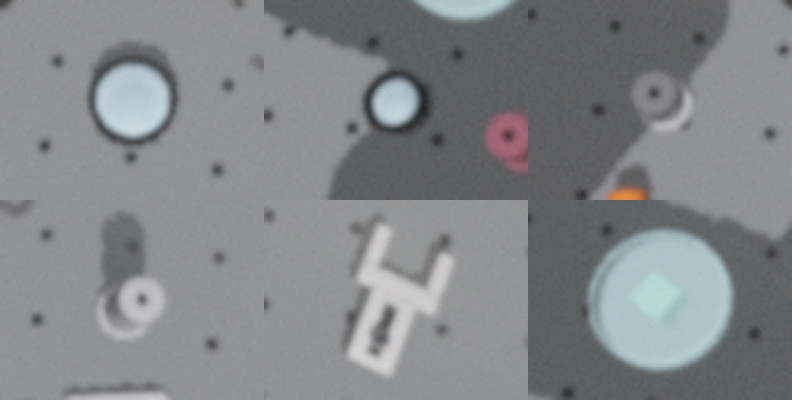

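The crops show the post-top holes at about (236.8,275.4) and (416.9,297.7), both lenses clearly, and the fork with its prongs pointing to the image's upper right. I'll move above the big lens next for a wrist view.

```bash
python3 -m handwheel '[[[0.2,0.6,-1,0,0.7],[0.2,0.6,-1,0,0.7],[0.2,0.6,-1,0,0.7],[0.2,0.6,-1,0,0],[0.2,0.6,-1,0,0],[0.2,0.6,-1,0,0],[0.2,0.6,-1,0,0],[0.2,0.6,-1,0,0],[0.2,0.6,-1,0,0],[0.2,0.6,-1,0,0]]]'
python3 -m handwheel '[[[0.2,0,0,0,0],[0.2,0,0,0,0],[0.2,0,0,0,0]]]'
cat >> h.py <<'E'
def look(name):
    from rig import ctrl,optics
    c=optics.capture("wrist");cv2.imwrite(f"pics/{name}.png",c["img"]);s=ctrl.sense()
    w,x,y,z=s["ee_rot"]
    yaw=np.degrees(np.arctan2(1-2*(x*x+z*z),2*(x*y-w*z)))
    print("tcp",s["eef_pos"].round(1),"closeaxis",round(yaw,1),"F",s["force"].round(1),"gw",round(s["grip_width"],3),"gf",round(s["grip_force"],1),"t",round(s["time_s"],2))
    return c,s
E
python3 - <<'E'
from h import *
c,s=look("w1");print((-c["R"].T@c["t"]).round())
E
```

```text
time_s: 1.15
eef_pos: [408.9, 72.0, 231.4]
ee_rot: [0.0, -0.001, 1.0, 0.0]
force: [0.5, 1.2, 0.2]
grip_width: 0.401
grip_force: 0.0
time_s: 1.45
eef_pos: [407.8, 74.8, 231.2]
ee_rot: [-0.0, -0.001, 1.0, 0.0]
force: [0.4, 0.1, 0.7]
grip_width: 0.4
grip_force: 0.0
tcp [407.8  75.  231.3] closeaxis 90.2 F [0.6 0.3 0. ] gw 0.4 gf 0.0 t 1.5
[326.  75. 373.]
```

View pics/w1.png

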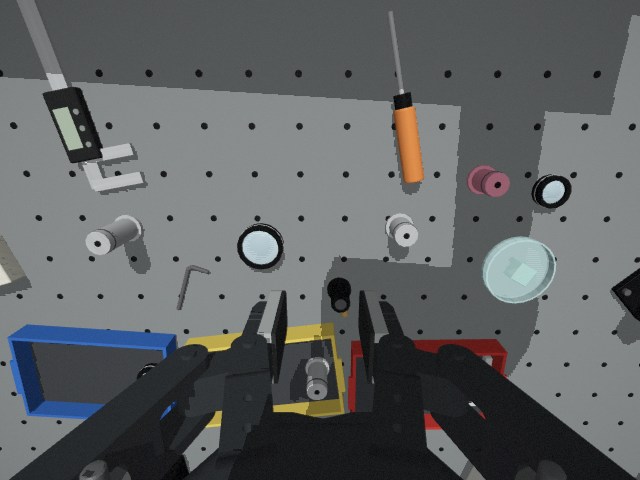

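The wrist view shows nearly everything: big lens (261,246), small lens (554,191), tall post top (98,243), short post top (404,236), with the trays along the bottom. I'll compute positions from both views.

```bash
cp pics/w1.png pics/w1b.png; python3 - <<'E'
import pickle;from h import *
from rig import optics
d=pickle.load(open("c0.pkl","rb"));T=d["top"];W=optics.capture("wrist");d["w1"]=W;pickle.dump(d,open("c0.pkl","wb"))
def blob(c,u,v,lo,hi,r=28):
    hsv=cv2.cvtColor(c["img"],cv2.COLOR_BGR2HSV);m=cv2.inRange(hsv,lo,hi);k=np.zeros_like(m);cv2.circle(k,(u,v),r,255,-1);m&=k
    cn=max(cv2.findContours(m,0,1)[0],key=cv2.contourArea);return cv2.minEnclosingCircle(cv2.convexHull(cn)),cv2.fitEllipse(cn)
for n,z,p,q in(("big",12,(329,278),(261,246)),("small",10,(146,288),(554,191))):
    for c,(u,v) in((T,p),(W,q)):
        (a,r),e=blob(c,u,v,(85,12,150),(125,110,255));print(n,np.round(e[0],1),np.round(e[1],1),ray(c,*e[0],z).round(1))
for n,z,p,q in(("short",38,(236.8,275.4),(404.5,236)),("tall",58,(416.9,297.7),(98,243))):
    print(n,ray(T,*p,z).round(1),ray(W,*q,z).round(1))
# fork in top
hsv=cv2.cvtColor(T["img"],cv2.COLOR_BGR2HSV);m=cv2.inRange(T["img"],(175,175,175),(255,255,255));k=np.zeros_like(m);cv2.circle(k,(508,343),28,255,-1);m&=k
cn=max(cv2.findContours(m,0,1)[0],key=cv2.contourArea);b=cv2.boxPoints(cv2.minAreaRect(cn));P=np.array([ray(T,*x,10)[:2] for x in b]);print("fork box",P.round().tolist(),P.mean(0).round(1))
# tray outlines (wrist, rim at z=28): approximate polygon of coloured hull
for n,c,lo,hi in(("blue",T,(105,130,60),(125,255,255)),("yel",T,(22,140,60),(35,255,255)),("red",T,(172,140,60),(180,255,255)),):
    hsv=cv2.cvtColor(c["img"],cv2.COLOR_BGR2HSV);m=cv2.inRange(hsv,lo,hi)|(cv2.inRange(hsv,(0,140,60),(6,255,255)) if n=="red" else 0)
    m[:115]=0;m[245:]=0;m=cv2.morphologyEx(m,cv2.MORPH_CLOSE,np.ones((3,3)))
    cs,h=cv2.findContours(m,cv2.RETR_CCOMP,1)
    i=max([i for i in range(len(cs)) if h[0][i][3]>=0],key=lambda i:cv2.contourArea(cs[i]))
    # inner hole = rim inner edge (near side) / floor edge (far side)
    o=max(cs,key=cv2.contourArea)
    for nm,cc in(("hole",cs[i]),("outer",o)):
        b=cv2.boxPoints(cv2.minAreaRect(cv2.convexHull(cc)));
        P=np.array([ray(c,*x,28)[:2] for x in b]);e=max(P[1]-P[0],P[2]-P[1],key=np.linalg.norm)
        print(n,nm,b.round().tolist(),P.mean(0).round(1),[np.linalg.norm(x).round() for x in(P[1]-P[0],P[2]-P[1])],np.degrees(np.arctan(-e[0]/e[1])).round(1))
E
```

```text
big [328.9 277.7] [22.2 22.7] [455.4   0.8  12. ]
big [259.7 247. ] [31.6 35.2] [455.5   4.1  12. ]
small [145.2 288.3] [12.2 14.2] [391.2 323.3  10. ]
small [552.9 191.7] [17.9 23.8] [391.8 324.8  10. ]
short [432.9 159.8  38. ] [433.6 160.9  38. ]
tall [ 434.7 -151.1   58. ] [ 435.2 -146.2   58. ]
fork box [[356.0, -284.0], [427.0, -313.0], [412.0, -357.0], [342.0, -328.0]] [ 384.  -320.6]Traceback (most recent call last):
  File "<stdin>", line 20, in <module>
ValueError: max() iterable argument is empty
```

```bash
cat > tr.py <<'E'
import pickle;from h import *
d=pickle.load(open("c0.pkl","rb"));c=d["top"]
print("cam",(-c["R"].T@c["t"]).round())
for n,lo,hi in(("blue",(103,110,60),(125,255,255)),("yel",(20,120,60),(35,255,255)),("red",(172,120,60),(180,255,255))):
    hsv=cv2.cvtColor(c["img"],cv2.COLOR_BGR2HSV);m=cv2.inRange(hsv,lo,hi)
    if n=="red": m|=cv2.inRange(hsv,(0,120,60),(6,255,255))
    m[:118]=0;m[245:]=0;m[:,:175]=0;m[:,525:]=0
    pts=np.vstack([x for x in cv2.findContours(m,0,1)[0] if cv2.contourArea(x)>15])
    q=cv2.approxPolyN(cv2.convexHull(pts),4)[0].astype(float)
    o=np.argsort(q[:,1]);far=q[o[:2]];near=q[o[2:]]
    P=np.array([ray(c,*x,28)[:2] for x in far[np.argsort(far[:,0])]]+[ray(c,*x,0)[:2] for x in near[np.argsort(near[:,0])]])
    e=(P[0]-P[1]);f=P[2]-P[3]
    print(n,q.tolist(),P.mean(0).round(1),"len",[np.linalg.norm(x).round() for x in(e,f,P[0]-P[2],P[1]-P[3])],"yaw",[np.degrees(np.arctan2(-g[0],g[1])).round(1) for g in(e,f)])
E
python3 tr.py
```

```text
cam [314.  -9. 863.]
blue [[522.0, 180.0], [504.0, 243.0], [402.0, 224.0], [407.0, 158.0]] [ 632.  -219.7] len [np.float64(217.0), np.float64(192.0), np.float64(122.0), np.float64(119.0)] yaw [np.float64(-3.7), np.float64(-3.0)]
yel [[400.0, 153.0], [393.0, 218.0], [282.0, 217.0], [293.0, 152.0]] [6.334e+02 2.000e-01] len [np.float64(202.0), np.float64(209.0), np.float64(121.0), np.float64(120.0)] yaw [np.float64(7.5), np.float64(7.5)]
red [[295.0, 138.0], [280.0, 201.0], [181.0, 190.0], [184.0, 126.0]] [647.5 208. ] len [np.float64(214.0), np.float64(190.0), np.float64(120.0), np.float64(120.0)] yaw [np.float64(1.4), np.float64(1.4)]
```

```bash
python3 -m handwheel '[[[-0.7,0.48,-0.73,-0.4,0],[-0.7,0.48,-0.72,-0.4,0],[-0.7,0,0,-0.6,0],[-0.7,0,0,-0.6,0],[-0.7,0,0,-0.6,0],[-0.7,0,0,-0.4,0],[-0.7,0,0,0,0],[-0.7,0,0,0,0]]]'
python3 - <<'E'
from h import *
c,s=look("w2");print(proj(c,[455.5,2.5,12]))
E
```

```text
time_s: 2.35
eef_pos: [456.5, 2.2, 82.0]
ee_rot: [0.0, -0.001, 1.0, -0.0]
force: [0.4, -0.7, 1.0]
grip_width: 0.852
grip_force: 0.0
tcp [456.9   2.   82.4] closeaxis 90.1 F [ 0.6 -0.3 -0.3] gw 0.854 gf 0.0 t 2.4
[322.63652445 253.76180521]
```

View pics/w2.png

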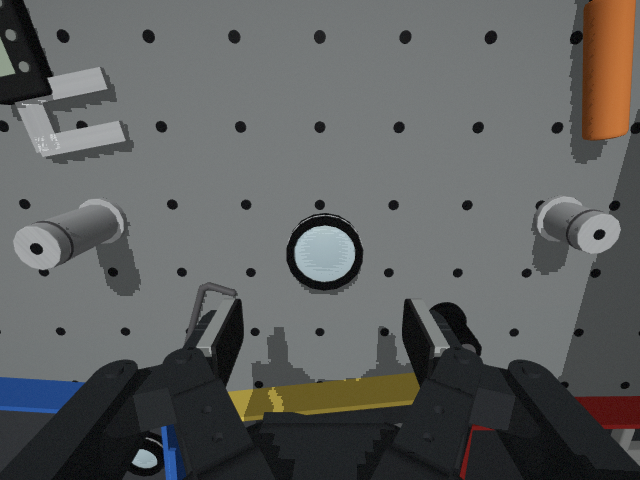

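The big lens sits at (324,252), within 2 px of the prediction, so I'll descend and grip.

```bash
python3 -m handwheel '[[[-0.7,-0.01,0.01,-0.5,0],[-0.7,0,0,-0.5,0],[-0.7,0,0,-0.4,0],[-0.7,0,0,-0.2,0],[-0.7,0,0,0,0],[0.1,0,0,0,0],[0.1,0,0,0,0],[0.1,0,0,0,0],[0.1,0,0,0,0],[0.1,0,0,0,0]]]' 40; python3 -m handwheel '[[[0.1,0,0,0.1,0],[0.1,0,0,0.4,0],[0.1,0,0,0.6,0],[0.1,0,0,0.6,0],[0.1,0,0,0,0]]]'
```

```text
time_s: 3.4
eef_pos: [456.6, 1.9, 2.9]
ee_rot: [0.001, -0.001, 1.0, -0.0]
force: [-1.7, 0.9, 8.6]
grip_width: 0.594
grip_force: 39.9
time_s: 3.9
eef_pos: [457.8, 1.6, 90.2]
ee_rot: [0.004, -0.001, 1.0, -0.001]
force: [-0.1, -0.2, -1.1]
grip_width: 0.583
grip_force: 41.7
```

```bash
python3 -m handwheel '[[[0.1,0.5,-0.65,0,0],[0.1,0.5,-0.65,0,0],[0.1,0.5,-0.65,0,0],[0.1,0.5,-0.65,0,0],[0.1,0.5,-0.65,0,0],[0.1,0.5,-0.65,0,0],[0.1,0.5,-0.65,0,0],[0.1,0,0,0,0],[0.1,0,0,0,0]]]'
python3 - <<'E'
from h import *
c,s=look("w3")
E
```

```text
time_s: 4.8
eef_pos: [630.4, -225.6, 85.2]
ee_rot: [-0.001, -0.0, 1.0, 0.0]
force: [0.3, 0.6, -1.4]
grip_width: 0.587
grip_force: 41.8
tcp [ 630.2 -224.8   85.6] closeaxis 90.1 F [-0.4 -0.  -0.6] gw 0.584 gf 41.8 t 4.85
```

View pics/w3.png

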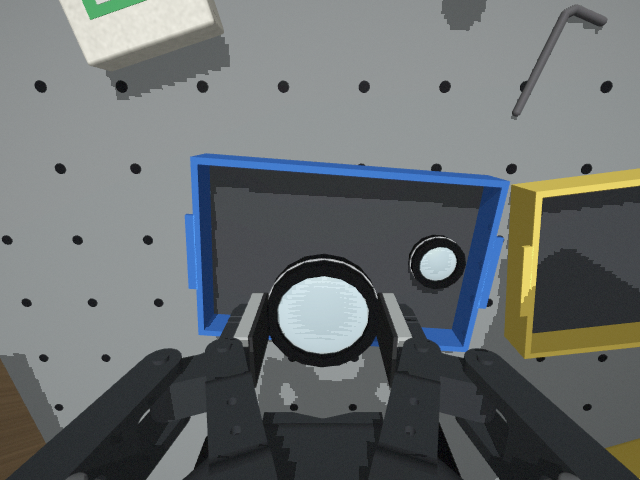

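The held lens is level. The blue rim corners are near (193,156), (509,181), (200,335) and (468,350), and the fixed lens is at (438,263).

```bash
cat >> h.py <<'E'
def tray(c,cor,fix,zf,yf=66):
    P=np.array([ray(c,*p,28)[:2] for p in cor]);C=P.mean(0);e=(P[1]-P[0])+(P[3]-P[2]);F=ray(c,*fix,zf)[:2]
    yaw=np.arctan2(-e[0],e[1]);print("corners",P.round().tolist(),"C",C.round(1),"yaw",np.degrees(yaw).round(1),"centre from fixed",(F-yf*np.array([-np.sin(yaw),np.cos(yaw)])).round(1))
E
python3 - <<'E'
from h import *
from rig import optics
c=optics.capture("wrist");tray(c,[(193,156),(509,181),(200,335),(468,350)],(438,263),16)
E
```

```text
corners [[564.0, -299.0], [579.0, -115.0], [684.0, -309.0], [696.0, -123.0]] C [ 630.8 -211.3] yaw -4.1 centre from fixed [ 630.9 -212.3]
```

```bash
python3 -m handwheel '[[[0.1,0,0,-0.5,0],[0.1,0,0,-0.5,0],[0.1,0,0,-0.36,0],[0.1,0,0,-0.06,0],[0.1,0,0,0,0],[0.1,0,0,0,0]]]'; python3 -m handwheel '[[[0.1,0,0,-0.03,0],[0.1,0,0,0,0],[0.1,0,0,0,0]]]';python3 -m handwheel '[[[0.1,0,0,-0.02,0],[0.1,0,0,0,0],[0.1,0,0,0,0]]]'
```

```text
time_s: 5.5
eef_pos: [631.3, -225.4, 16.8]
ee_rot: [0.001, -0.001, 1.0, -0.001]
force: [-0.1, -0.0, -0.0]
grip_width: 0.584
grip_force: 41.8
time_s: 5.8
eef_pos: [630.9, -225.5, 14.2]
ee_rot: [0.0, -0.001, 1.0, -0.0]
force: [0.1, 0.6, -1.1]
grip_width: 0.587
grip_force: 41.8
time_s: 6.1
eef_pos: [630.8, -225.4, 12.7]
ee_rot: [-0.0, -0.001, 1.0, 0.0]
force: [-0.6, -0.7, -0.5]
grip_width: 0.581
grip_force: 41.8
```

```bash
python3 -m handwheel '[[[0.1,0,0,-0.04,0],[0.1,0,0,0,0],[0.1,0,0,0,0]]]'; python3 -m handwheel '[[[0.1,0,0,-0.02,0],[0.1,0,0,0,0],[0.1,0,0,0,0]]]';python3 -m handwheel '[[[0.1,0,0,-0.02,0],[0.1,0,0,0,0],[0.1,0,0,0,0]]]'
```

```text
time_s: 6.4
eef_pos: [630.8, -225.4, 10.7]
ee_rot: [-0.0, -0.001, 1.0, 0.0]
force: [0.9, 0.9, -0.9]
grip_width: 0.585
grip_force: 41.8
time_s: 6.7
eef_pos: [630.8, -225.4, 9.8]
ee_rot: [0.0, -0.001, 1.0, -0.0]
force: [1.1, -0.7, -0.2]
grip_width: 0.583
grip_force: 41.8
time_s: 7.0
eef_pos: [630.9, -225.5, 9.0]
ee_rot: [0.0, -0.001, 1.0, -0.0]
force: [0.1, 0.0, 1.8]
grip_width: 0.581
grip_force: 42.1
```

```bash
python3 -m handwheel '[[[0.1,0,0,-0.02,0],[0.1,0,0,0,0],[0.1,0,0,0,0]]]'; python3 -m handwheel '[[[0,0,0,0,0],[-0.3,0,0,0,0],[-0.6,0,0,0,0],[-0.6,0,0,0,0],[-0.6,0,0,0.2,0],[-0.6,0,0,0.6,0],[-0.6,0,0,0.7,0],[-0.6,0,0,0.7,0],[-0.6,0,0,0,0]]]'
python3 - <<'E'
from h import *
c,s=look("w4");print(s["joints"].round(2))
E
```

```text
time_s: 7.3
eef_pos: [630.9, -225.5, 9.0]
ee_rot: [0.0, -0.001, 1.0, -0.0]
force: [-4.0, 2.0, 9.5]
grip_width: 0.585
grip_force: 42.8
time_s: 8.2
eef_pos: [632.9, -226.5, 124.2]
ee_rot: [0.004, -0.001, 1.0, -0.002]
force: [-0.5, -0.8, 0.8]
grip_width: 0.798
grip_force: 0.0
tcp [ 631.8 -226.   121. ] closeaxis 90.1 F [-0.   0.2 -1.6] gw 0.799 gf 0.0 t 8.25
[-0.52  0.72  1.14 -0.    1.27 -2.09]
```

View pics/w4.png

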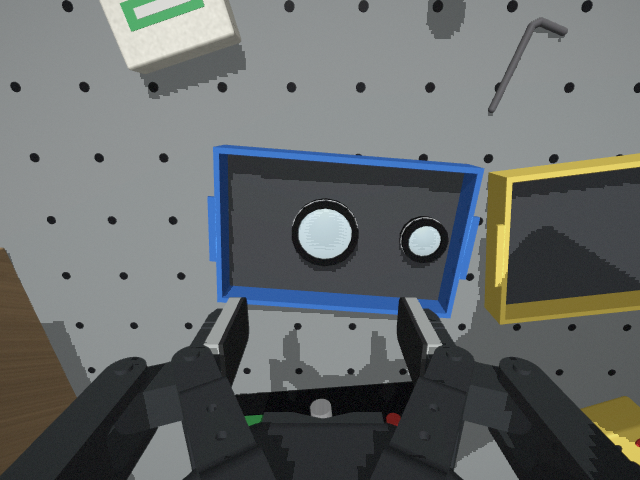

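The big lens (325,233) lies flat, well clear of the fixed lens (424,240). Next is the small lens, with the gripper turned 90° so it closes along x.

```bash
python3 -m handwheel '[[[-0.25,-0.28,0.65,0,-0.66],[-0.25,-0.28,0.65,0,-0.66],[-0.25,-0.28,0.65,0,-0.66],[-0.25,-0.28,0.65,0,-0.66],[-0.25,-0.28,0.65,0,-0.66],[-0.25,-0.28,0.65,0,-0.66],[-0.25,-0.28,0.65,0,-0.66],[-0.25,-0.28,0.65,0,-0.66],[-0.25,-0.28,0.65,0,-0.66],[-0.25,-0.28,0.65,0,-0.66]]]'
python3 -m handwheel '[[[-0.25,-0.28,0.65,0,-0.66],[-0.25,-0.28,0.65,0,-0.66],[-0.25,-0.28,0.65,0,-0.66],[-0.25,-0.28,0.65,0,-0.66],[-0.25,-0.28,0.65,0,-0.66],[-0.25,-0.28,0.65,0,-0.66],[-0.25,-0.28,0.65,0,-0.66],[-0.25,0,0,0,0],[-0.25,0,0,0,0]]]'
python3 - <<'E'
from h import *
c,s=look("w5");print(s["joints"].round(2))
hsv=cv2.cvtColor(c["img"],cv2.COLOR_BGR2HSV);m=cv2.inRange(hsv,(85,12,150),(125,110,255))
for x in cv2.findContours(m,0,1)[0]:
    if cv2.contourArea(x)>150: e=cv2.fitEllipse(x);print(np.round(e[0]),np.round(e[1]),ray(c,*e[0],10).round(1))
E
```

```text
time_s: 9.25
eef_pos: [489.5, 100.8, 117.0]
ee_rot: [-0.001, 0.446, 0.895, -0.0]
force: [0.3, -0.4, 0.4]
grip_width: 0.628
grip_force: 0.0
time_s: 10.15
eef_pos: [392.2, 327.1, 117.1]
ee_rot: [-0.0, 0.704, 0.71, -0.001]
force: [0.1, -0.1, -0.3]
grip_width: 0.628
grip_force: 0.0
tcp [392.6 326.6 117.2] closeaxis 0.4 F [ 1.8  0.3 -0.9] gw 0.625 gf 0.0 t 10.2
[ 0.46  0.4   1.69 -0.    1.05  0.46]
[323. 239.] [28. 31.] [391.9 326.3  10. ]
[440. 261.] [ 95. 105.] [485.1 308.2  10. ]
```

View pics/w5.png

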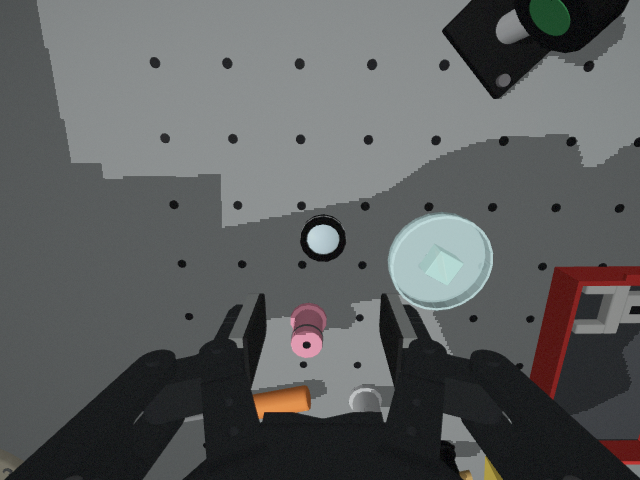

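Small lens at (323,239), which is world (392,326). The dish at (440,261) is clear of the fingers and the pink post lies behind. Descending and gripping.

```bash
python3 -m handwheel '[[[-0.12,0,0,-0.6,0],[-0.12,0,0,-0.6,0],[-0.12,0,0,-0.5,0],[-0.12,0,0,-0.4,0],[-0.12,0,0,-0.18,0],[-0.12,0,0,0,0],[-0.12,0,0,0,0]]]' 30;  python3 -m handwheel '[[[0.3,0,0,0,0],[0.4,0,0,0,0],[0.4,0,0,0,0],[0.4,0,0,0,0],[0.4,0,0,0,0]]]' 30;python3 -m handwheel '[[[0.4,0,0,0.1,0],[0.4,0,0,0.4,0],[0.4,0,0,0.6,0],[0.4,0,0,0.6,0],[0.4,0,0,0.3,0],[0.4,0,0,0,0]]]'
```

```text
time_s: 10.9
eef_pos: [393.5, 326.9, 4.5]
ee_rot: [0.0, 0.705, 0.709, 0.001]
force: [0.2, 0.5, -0.1]
grip_width: 0.561
grip_force: 0.0
time_s: 11.4
eef_pos: [393.5, 327.2, 5.0]
ee_rot: [0.0, 0.705, 0.709, 0.001]
force: [-0.3, -1.4, 6.6]
grip_width: 0.398
grip_force: 29.5
time_s: 12.0
eef_pos: [393.8, 327.7, 106.2]
ee_rot: [0.001, 0.705, 0.709, 0.002]
force: [-0.6, -0.3, -0.9]
grip_width: 0.399
grip_force: 30.0
```

```bash
python3 -m handwheel '[[[0.4,0.25,-0.64,0,0],[0.4,0.25,-0.64,0,0],[0.4,0.25,-0.64,0,0],[0.4,0.25,-0.64,0,0],[0.4,0.25,-0.64,0,0],[0.4,0.25,-0.64,0,0],[0.4,0.25,-0.64,0,0],[0.4,0.25,-0.64,0,0],[0.4,0.25,-0.64,0,0],[0.4,0.25,-0.64,0,0]]]'
python3 -m handwheel '[[[0.4,0.24,-0.63,0,0],[0.4,0.24,-0.63,0,0],[0.4,0.24,-0.63,0,0],[0.4,0.24,-0.63,0,0],[0.4,0.24,-0.63,0,0],[0.4,0.24,-0.63,0,0],[0.4,0.24,-0.63,0,0],[0.4,0.24,-0.63,0,0],[0.4,0.24,-0.63,0,0],[0.4,0,0,0,0]]]'
python3 -m handwheel '[[[0.4,0,0,-0.4,0],[0.4,0,0,-0.4,0],[0.4,0,0,0,0],[0.4,0,0,0,0]]]'
python3 - <<'E'
from h import *
c,s=look("w6");print(s["joints"].round(2))
E
```

```text
time_s: 13.0
eef_pos: [517.6, 5.8, 102.8]
ee_rot: [-0.001, 0.705, 0.709, -0.0]
force: [0.2, 0.1, -1.2]
grip_width: 0.4
grip_force: 30.0
time_s: 14.0
eef_pos: [625.6, -279.9, 101.8]
ee_rot: [-0.0, 0.706, 0.708, -0.0]
force: [1.0, -0.2, -0.1]
grip_width: 0.401
grip_force: 30.0
time_s: 14.4
eef_pos: [625.7, -275.9, 63.6]
ee_rot: [-0.0, 0.705, 0.709, -0.0]
force: [0.1, -0.3, -0.4]
grip_width: 0.404
grip_force: 30.0
tcp [ 626.1 -276.3   64.5] closeaxis 0.3 F [ 0.3 -0.5  0. ] gw 0.394 gf 30.0 t 14.45
[-0.59  0.81  1.13  0.    1.19 -0.59]
```

View pics/w6.png

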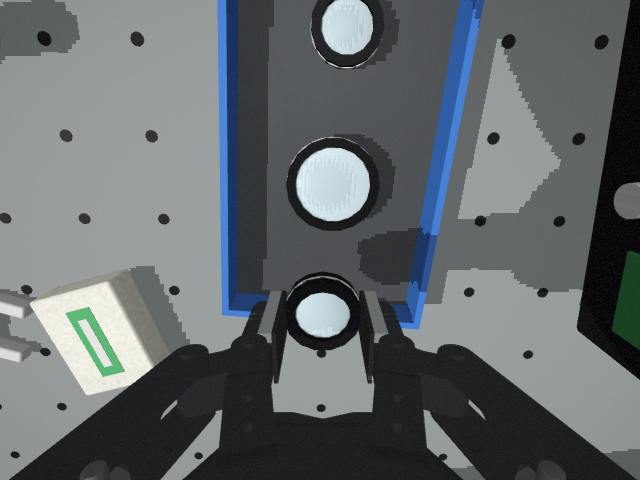

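The small lens is held at (322,313), with the end wall's inner edge at v≈297–310 and the big lens's near edge at (333,230). I'll check clearances.

```bash
python3 - <<'E'
from h import *
from rig import optics
c=optics.capture("wrist")
for n,u,v,z in(("big centre",333,183,18),("big edge",333,230,18),("rim inner L",240,297,28),("rim inner R",412,310,28),("rim inner left wall",235,250,28),("right wall inner",428,230,28),("held top",322,314,70)): print(n,ray(c,u,v,z).round(1))
E
```

```text
big centre [ 631.4 -224.2   18. ]
big edge [ 631.8 -251.5   18. ]
rim inner L [ 577.3 -290.    28. ]
rim inner R [ 679.4 -298.1   28. ]
rim inner left wall [ 576.6 -260.5   28. ]
right wall inner [ 683.8 -248.2   28. ]
held top [ 625.5 -276.    70. ]
```

```bash
python3 -m handwheel '[[[0.4,0,0.06,-0.4,0],[0.4,0,0,-0.4,0],[0.4,0,0,-0.14,0],[0.4,0,0,0,0],[0.4,0,0,0,0]]]'; python3 -m handwheel '[[[0.4,0,0,-0.05,0],[0.4,0,0,0,0],[0.4,0,0,0,0]]]';python3 -m handwheel '[[[0.4,0,0,-0.03,0],[0.4,0,0,0,0],[0.4,0,0,0,0]]]'
```

```text
time_s: 15.0
eef_pos: [626.4, -273.8, 18.2]
ee_rot: [0.001, 0.705, 0.709, 0.0]
force: [-0.0, 0.4, -0.0]
grip_width: 0.403
grip_force: 30.0
time_s: 15.3
eef_pos: [625.9, -273.5, 14.7]
ee_rot: [0.0, 0.705, 0.709, 0.0]
force: [0.4, 0.9, -0.0]
grip_width: 0.401
grip_force: 30.0
time_s: 15.6
eef_pos: [625.8, -273.4, 12.8]
ee_rot: [-0.0, 0.705, 0.709, -0.0]
force: [0.5, -1.2, 1.1]
grip_width: 0.396
grip_force: 30.0
```

```bash
python3 -m handwheel '[[[0.4,0,0,-0.02,0],[0.4,0,0,0,0],[0.4,0,0,0,0]]]'; python3 -m handwheel '[[[0.4,0,0,-0.02,0],[0.4,0,0,0,0],[0.4,0,0,0,0]]]';python3 -m handwheel '[[[0.4,0,0,-0.02,0],[0.4,0,0,0,0],[0.4,0,0,0,0]]]'
```

```text
time_s: 15.9
eef_pos: [625.8, -273.4, 11.8]
ee_rot: [-0.0, 0.705, 0.709, 0.0]
force: [0.5, 0.1, -0.8]
grip_width: 0.395
grip_force: 30.0
time_s: 16.2
eef_pos: [625.9, -273.5, 11.1]
ee_rot: [0.0, 0.705, 0.709, 0.0]
force: [-1.3, 0.1, 3.1]
grip_width: 0.397
grip_force: 30.4
time_s: 16.5
eef_pos: [625.9, -273.5, 11.0]
ee_rot: [0.0, 0.705, 0.709, -0.0]
force: [-4.9, 2.3, 10.2]
grip_width: 0.396
grip_force: 31.0
```

```bash
python3 -m handwheel '[[[0.2,0,0,0,0],[-0.05,0,0,0,0],[-0.05,0,0,0,0],[-0.05,0,0,0.2,0],[-0.05,0,0,0.6,0],[-0.05,0,0,0.7,0],[-0.05,0,0,0.8,0],[-0.05,0,0,0,0]]]'
python3 -m handwheel '[[[0,-0.55,0.36,0,0],[0,-0.55,0.36,0,0],[0,-0.55,0.36,0,0],[0,-0.55,0.36,0,0],[0,-0.55,0.36,0,0],[0,-0.55,0.36,0,0],[0,-0.55,0.36,0,0],[0,0,0,0,0],[0,0,0,0,0]]]'
python3 - <<'E'
from h import *
c,s=look("w7");print(proj(c,[435,-149,58]))
E
```

```text
time_s: 17.3
eef_pos: [627.9, -274.7, 131.8]
ee_rot: [0.005, 0.705, 0.709, 0.001]
force: [-0.0, -0.7, 0.1]
grip_width: 0.529
grip_force: 0.0
time_s: 18.2
eef_pos: [433.5, -147.5, 125.3]
ee_rot: [0.001, 0.705, 0.709, 0.0]
force: [-1.1, -0.1, 0.8]
grip_width: 0.502
grip_force: 0.0
tcp [ 433.9 -147.9  125.2] closeaxis 0.3 F [ 0.5 -0.7  0.1] gw 0.504 gf 0.0 t 18.25
[325.06995953 258.71904686]
```

View pics/w7.png

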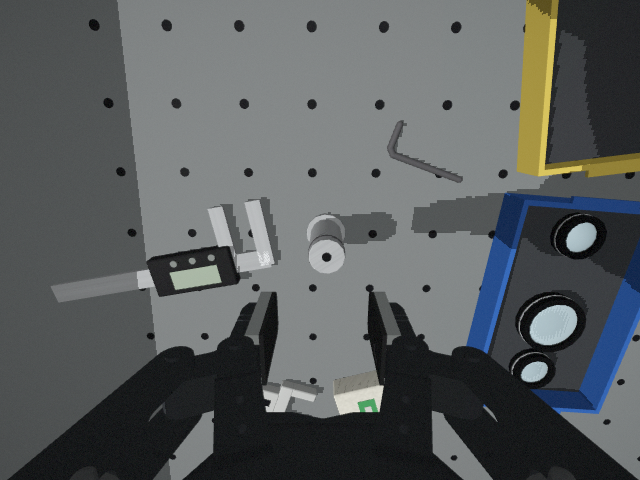

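The tall post top is at (326,257), right where predicted. The caliper jaw at (268,262) is about 8 mm clear of the left finger, and both lenses are flat and apart in the blue tray. Descending.

```bash
python3 -m handwheel '[[[0.08,0.03,-0.01,-0.5,0],[0.08,0,0,-0.5,0],[0.08,0,0,-0.4,0],[0.08,0,0,-0.4,0],[0.08,0,0,-0.36,0],[0.08,0,0,0,0],[0.08,0,0,0,0]]]' 60;  python3 -m handwheel '[[[0.4,0,0,0,0],[0.7,0,0,0,0],[0.7,0,0,0,0],[0.7,0,0,0,0],[0.7,0,0,0,0]]]' 60;python3 -m handwheel '[[[0.7,0,0,0.1,0],[0.7,0,0,0.4,0],[0.7,0,0,0.5,0],[0.7,0,0,0.5,0],[0.7,0,0,0.5,0],[0.7,0,0,0,0],[0.7,0,0,0,0]]]'
```

```text
time_s: 18.95
eef_pos: [435.4, -148.4, 17.0]
ee_rot: [0.0, 0.705, 0.709, -0.0]
force: [0.1, 0.6, 0.7]
grip_width: 0.461
grip_force: 0.0
time_s: 19.45
eef_pos: [435.5, -148.4, 17.8]
ee_rot: [0.001, 0.705, 0.709, 0.0]
force: [-0.3, -0.7, 5.7]
grip_width: 0.273
grip_force: 58.8
time_s: 20.15
eef_pos: [434.5, -147.7, 116.4]
ee_rot: [-0.0, 0.705, 0.709, -0.0]
force: [0.2, 0.5, -2.4]
grip_width: 0.278
grip_force: 59.3
```

```bash
python3 -m handwheel '[[[0.7,0.51,0.23,0,0],[0.7,0.51,0.23,0,0],[0.7,0.51,0.23,0,0],[0.7,0.51,0.23,0,0],[0.7,0.51,0.23,0,0],[0.7,0.51,0.23,0,0],[0.7,0.51,0.23,0,0],[0.7,0.51,0.23,0,0],[0.7,0,0,0,0],[0.7,0,0,0,0]]]'
python3 - <<'E'
from h import *
c,s=look("w8")
E
```

```text
time_s: 21.15
eef_pos: [638.0, -55.6, 114.5]
ee_rot: [-0.002, 0.705, 0.709, -0.001]
force: [-1.2, 0.3, -2.8]
grip_width: 0.276
grip_force: 59.8
tcp [637.8 -56.  115.1] closeaxis 0.3 F [-0.4  0.4 -3. ] gw 0.276 gf 59.8 t 21.2
```

View pics/w8.png

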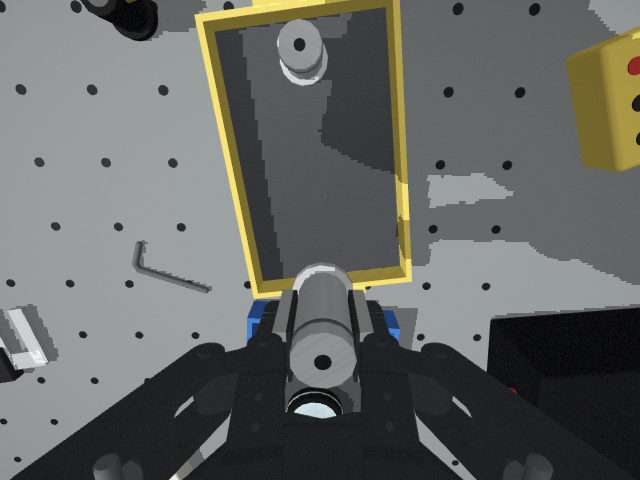

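The tall post is held upright. The yellow rim corners are at (255,298), (197,16) and (411,280), and the fixed post top is at (300,44).

```bash
python3 - <<'E'
from h import *
from rig import optics
c=optics.capture("wrist")
A,B,D=[ray(c,*p,28)[:2] for p in((255,298),(197,16),(411,280))];C=(B+D)/2;e=B-A
F=ray(c,300,44,51)[:2];g=F-C
print(A,B,D,C,np.linalg.norm(B-A),np.linalg.norm(D-A),np.degrees(np.arctan2(-e[0],e[1])),"fixed",F,np.linalg.norm(g),np.degrees(np.arctan2(-g[0],g[1])))
y=e/np.linalg.norm(e)
for l in(-57,-55,-50,0,-5):print(l,(F-y*(66-l)).round(1),(C+y*l).round(1))
E
```

```text
[586.33580626 -97.43300895] [563.02537148  87.10778428] [703.20450882 -81.71577495] [633.11494015   2.69600467] 186.00720613565434 117.92084244780702 7.199239382151167 fixed [624.59312449  68.09185816] 65.94876038200903 7.4244485836704435
-57 [640.  -53.9] [640.3 -53.9]
-55 [639.8 -52. ] [640.  -51.9]
-50 [639.1 -47. ] [639.4 -46.9]
0 [632.9   2.6] [633.1   2.7]
-5 [633.5  -2.3] [633.7  -2.3]
```

```bash
python3 -m handwheel '[[[0.7,0.02,0,-0.5,0],[0.7,0,0,-0.5,0],[0.7,0,0,-0.5,0],[0.7,0,0,-0.2,0],[0.7,0,0,0,0],[0.7,0,0,0,0]]]'; python3 -m handwheel '[[[0.7,0,0,-0.05,0],[0.7,0,0,0,0],[0.7,0,0,0,0]]]';python3 -m handwheel '[[[0.7,0,0,-0.03,0],[0.7,0,0,0,0],[0.7,0,0,0,0]]]'
```

```text
time_s: 21.85
eef_pos: [640.2, -56.3, 33.0]
ee_rot: [0.001, 0.705, 0.709, 0.0]
force: [-0.2, -0.0, -2.2]
grip_width: 0.279
grip_force: 59.7
time_s: 22.15
eef_pos: [640.0, -56.0, 29.8]
ee_rot: [0.0, 0.705, 0.709, 0.0]
force: [-1.0, 0.9, -3.2]
grip_width: 0.275
grip_force: 59.7
time_s: 22.45
eef_pos: [639.8, -55.9, 27.8]
ee_rot: [-0.0, 0.705, 0.709, -0.0]
force: [0.1, 0.5, -3.0]
grip_width: 0.276
grip_force: 59.7
```

```bash
python3 -m handwheel '[[[0.7,0,0,-0.04,0],[0.7,0,0,0,0],[0.7,0,0,0,0]]]'; python3 -m handwheel '[[[0.7,0,0,-0.02,0],[0.7,0,0,0,0],[0.7,0,0,0,0]]]';python3 -m handwheel '[[[0.7,0,0,-0.02,0],[0.7,0,0,0,0],[0.7,0,0,0,0]]]'
```

```text
time_s: 22.75
eef_pos: [639.7, -55.9, 25.7]
ee_rot: [-0.0, 0.705, 0.709, -0.0]
force: [0.1, 0.7, -2.6]
grip_width: 0.274
grip_force: 59.7
time_s: 23.05
eef_pos: [639.8, -55.9, 24.7]
ee_rot: [-0.0, 0.705, 0.709, -0.0]
force: [0.7, -0.2, -2.4]
grip_width: 0.277
grip_force: 59.7
time_s: 23.35
eef_pos: [639.9, -56.0, 23.9]
ee_rot: [0.0, 0.705, 0.709, 0.0]
force: [0.7, 0.6, -2.4]
grip_width: 0.277
grip_force: 60.0
```

```bash
python3 -m handwheel '[[[0.7,0,0,-0.015,0],[0.7,0,0,0,0],[0.7,0,0,0,0]]]'; python3 -m handwheel '[[[0.7,0,0,-0.015,0],[0.7,0,0,0,0],[0.7,0,0,0,0]]]'
```

```text
time_s: 23.65
eef_pos: [639.9, -55.9, 23.9]
ee_rot: [0.0, 0.705, 0.709, 0.0]
force: [-2.7, 0.8, 4.8]
grip_width: 0.275
grip_force: 60.7
time_s: 23.95
eef_pos: [640.0, -56.0, 23.8]
ee_rot: [0.0, 0.705, 0.709, 0.0]
force: [-5.6, 1.6, 10.5]
grip_width: 0.279
grip_force: 61.2
```

```bash
python3 -m handwheel '[[[0.5,0,0,0,0],[0.2,0,0,0,0],[0.1,0,0,0,0],[0.1,0,0,0,0],[0.1,0,0,0.3,0],[0.1,0,0,0.6,0],[0.1,0,0,0.7,0],[0.1,0,0,0.7,0],[0.1,0,0,0,0]]]'
python3 -m handwheel '[[[0.1,-0.52,0.54,0,0],[0.1,-0.52,0.54,0,0],[0.1,-0.52,0.54,0,0],[0.1,-0.52,0.54,0,0],[0.1,-0.52,0.54,0,0],[0.1,-0.52,0.54,0,0],[0.1,-0.52,0.54,0,0],[0.1,-0.52,0.54,0,0],[0.1,0,0,0,0],[0.1,0,0,0,0]]]'
python3 - <<'E'
from h import *
c,s=look("w9");print(proj(c,[433.5,160,38]))
E
```

```text
time_s: 24.85
eef_pos: [642.0, -56.4, 143.9]
ee_rot: [0.004, 0.705, 0.709, 0.003]
force: [0.4, 0.7, 1.2]
grip_width: 0.446
grip_force: 0.0
time_s: 25.85
eef_pos: [431.8, 160.3, 137.7]
ee_rot: [0.0, 0.705, 0.71, 0.0]
force: [0.2, -0.7, -0.1]
grip_width: 0.447
grip_force: 0.0
tcp [432.3 159.8 137.6] closeaxis 0.3 F [ 0.8 -0.5  0. ] gw 0.453 gf 0.0 t 25.9
[324.94132856 241.50273387]
```

View pics/w9.png

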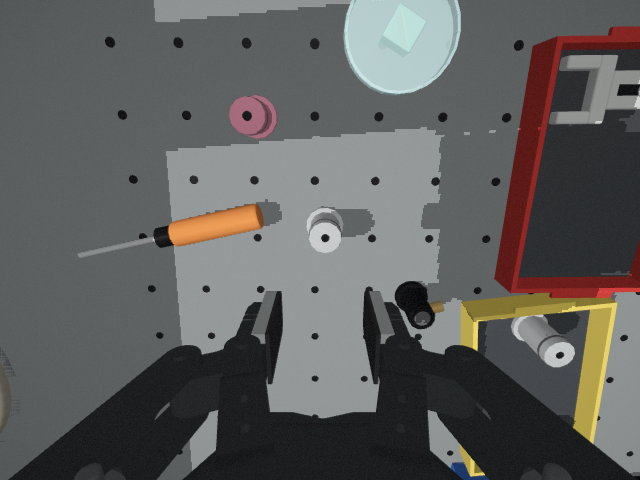

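The short post top is at (324.5,237.5), about 3 mm further +y than predicted. The screwdriver and pink post are clear.

```bash
python3 -m handwheel '[[[0.1,0.02,0.05,-0.6,0],[0.1,0,0,-0.6,0],[0.1,0,0,-0.5,0],[0.1,0,0,-0.5,0],[0.1,0,0,-0.3,0],[0.1,0,0,-0.06,0],[0.1,0,0,0,0],[0.1,0,0,0,0]]]' 50;  python3 -m handwheel '[[[0.4,0,0,0,0],[0.7,0,0,0,0],[0.7,0,0,0,0],[0.7,0,0,0,0],[0.7,0,0,0,0]]]' 50;python3 -m handwheel '[[[0.7,0,0,0.1,0],[0.7,0,0,0.4,0],[0.7,0,0,0.5,0],[0.7,0,0,0.6,0],[0.7,0,0,0.6,0],[0.7,0,0,0,0],[0.7,0,0,0,0]]]'
```

```text
time_s: 26.7
eef_pos: [433.6, 162.3, 10.1]
ee_rot: [0.0, 0.705, 0.709, 0.001]
force: [0.3, 0.4, -0.2]
grip_width: 0.448
grip_force: 0.0
time_s: 27.2
eef_pos: [433.4, 162.5, 10.3]
ee_rot: [0.001, 0.705, 0.709, 0.001]
force: [-1.2, -1.0, 5.1]
grip_width: 0.272
grip_force: 48.8
time_s: 27.9
eef_pos: [432.7, 162.6, 119.5]
ee_rot: [0.0, 0.705, 0.709, 0.0]
force: [0.2, 0.7, -2.0]
grip_width: 0.278
grip_force: 49.3
```

```bash
python3 -m handwheel '[[[0.7,0.5,-0.41,0,0],[0.7,0.5,-0.41,0,0],[0.7,0.5,-0.41,0,0],[0.7,0.5,-0.41,0,0],[0.7,0.5,-0.41,0,0],[0.7,0.5,-0.4,0,0],[0.7,0.5,-0.4,0,0],[0.7,0.5,-0.4,0,0],[0.7,0,0,0,0],[0.7,0,0,0,0]]]'
python3 - <<'E'
from h import *
c,s=look("w10")
E
```

```text
time_s: 28.9
eef_pos: [632.0, -0.0, 117.4]
ee_rot: [-0.001, 0.705, 0.709, -0.001]
force: [0.1, 0.0, -1.8]
grip_width: 0.277
grip_force: 49.6
tcp [6.318e+02 5.000e-01 1.178e+02] closeaxis 0.3 F [-0.8  0.7 -2.1] gw 0.278 gf 49.6 t 28.95
```

View pics/w10.png

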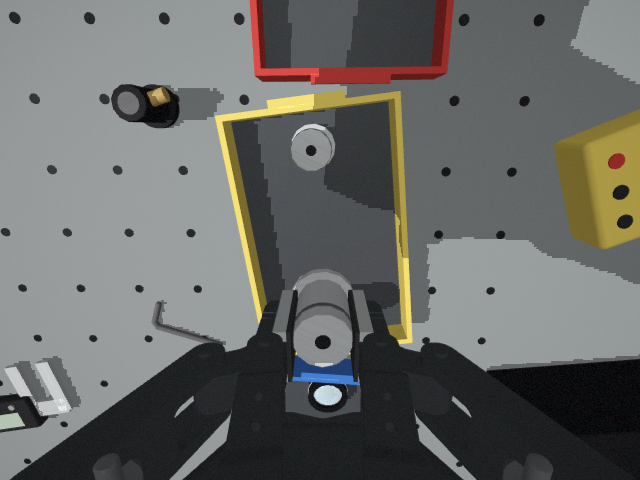

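The short post is held upright over the free middle of the yellow tray, with the fixed post at (311,148). Lowering to the expected contact at z≈16.3.

```bash
python3 -m handwheel '[[[0.7,0.02,0,-0.5,0],[0.7,0,0,-0.5,0],[0.7,0,0,-0.5,0],[0.7,0,0,-0.36,0],[0.7,0,0,-0.04,0],[0.7,0,0,0,0],[0.7,0,0,0,0]]]'; python3 -m handwheel '[[[0.7,0,0,-0.04,0],[0.7,0,0,0,0],[0.7,0,0,0,0]]]';python3 -m handwheel '[[[0.7,0,0,-0.02,0],[0.7,0,0,0,0],[0.7,0,0,0,0]]]'
```

```text
time_s: 29.65
eef_pos: [634.2, 0.3, 25.6]
ee_rot: [0.001, 0.705, 0.709, 0.001]
force: [0.4, -0.3, -1.4]
grip_width: 0.276
grip_force: 49.6
time_s: 29.95
eef_pos: [633.9, 0.0, 22.6]
ee_rot: [0.0, 0.705, 0.709, 0.0]
force: [-0.7, -0.0, -0.7]
grip_width: 0.274
grip_force: 49.6
time_s: 30.25
eef_pos: [633.8, 0.0, 21.2]
ee_rot: [-0.0, 0.705, 0.709, -0.0]
force: [0.5, -0.3, -1.3]
grip_width: 0.275
grip_force: 49.6
```

```bash
python3 -m handwheel '[[[0.7,0,0,-0.05,0],[0.7,0,0,0,0],[0.7,0,0,0,0]]]'; python3 -m handwheel '[[[0.7,0,0,-0.03,0],[0.7,0,0,0,0],[0.7,0,0,0,0]]]';python3 -m handwheel '[[[0.7,0,0,-0.02,0],[0.7,0,0,0,0],[0.7,0,0,0,0]]]'
```

```text
time_s: 30.55
eef_pos: [633.7, 0.1, 18.6]
ee_rot: [-0.0, 0.705, 0.709, -0.0]
force: [-0.1, 0.8, -1.9]
grip_width: 0.274
grip_force: 49.6
time_s: 30.85
eef_pos: [633.8, 0.1, 17.3]
ee_rot: [-0.0, 0.705, 0.709, -0.0]
force: [-0.6, -0.4, -1.6]
grip_width: 0.272
grip_force: 49.6
time_s: 31.15
eef_pos: [633.9, 0.0, 16.4]
ee_rot: [0.0, 0.705, 0.709, 0.0]
force: [-0.2, -0.6, -1.1]
grip_width: 0.279
grip_force: 49.7
```

```bash
python3 -m handwheel '[[[0.7,0,0,-0.015,0],[0.7,0,0,0,0],[0.7,0,0,0,0]]]'; python3 -m handwheel '[[[0.7,0,0,-0.01,0],[0.7,0,0,0,0],[0.7,0,0,0,0]]]'
```

```text
time_s: 31.45
eef_pos: [633.9, 0.0, 16.3]
ee_rot: [0.0, 0.705, 0.709, 0.0]
force: [-1.9, 0.6, 5.3]
grip_width: 0.273
grip_force: 50.2
time_s: 31.75
eef_pos: [633.9, 0.0, 16.3]
ee_rot: [0.0, 0.705, 0.709, 0.0]
force: [-4.6, 0.9, 10.6]
grip_width: 0.277
grip_force: 50.5
```

```bash
python3 -m handwheel '[[[0.5,0,0,0,0],[0.2,0,0,0,0],[0.1,0,0,0,0],[0.1,0,0,0,0],[0.1,0,0,0.3,0],[0.1,0,0,0.6,0],[0.1,0,0,0.7,0],[0.1,0,0,0.7,0],[0.1,0,0,0,0]]]'
python3 -m handwheel '[[[-0.1,-0.4,-0.49,0,0.65],[-0.1,-0.4,-0.49,0,0.65],[-0.1,-0.4,-0.49,0,0.65],[-0.1,-0.4,-0.49,0,0.65],[-0.1,-0.4,-0.49,0,0.65],[-0.1,-0.4,-0.49,0,0.65],[-0.1,-0.4,-0.49,0,0.65],[-0.1,-0.4,-0.49,0,0.65],[-0.1,-0.4,-0.49,0,0.65],[-0.1,-0.4,-0.49,0,0.65]]]'
python3 -m handwheel '[[[-0.1,-0.4,-0.49,0,0.65],[-0.1,-0.4,-0.49,0,0.65],[-0.1,-0.4,-0.49,0,0.6],[-0.1,0,0,0,0],[-0.1,0,0,0,0]]]'
python3 - <<'E'
from h import *
c,s=look("w11");print(proj(c,[375.7,-317,10]))
E
```

```text
time_s: 32.65
eef_pos: [636.1, -0.3, 136.5]
ee_rot: [0.004, 0.705, 0.709, 0.003]
force: [0.8, -0.2, 0.3]
grip_width: 0.452
grip_force: 0.0
time_s: 33.65
eef_pos: [432.8, -245.8, 130.4]
ee_rot: [0.0, 0.321, 0.947, -0.0]
force: [0.5, 0.4, 1.0]
grip_width: 0.55
grip_force: 0.0
time_s: 34.15
eef_pos: [373.6, -318.5, 130.2]
ee_rot: [0.0, 0.196, 0.981, 0.0]
force: [0.7, 0.3, 0.1]
grip_width: 0.552
grip_force: 0.0
tcp [ 374.  -318.   130.2] closeaxis 67.5 F [1.  0.4 0.1] gw 0.549 gf 0.0 t 34.2
[324.96744221 234.67956971]
```

View pics/w11.png

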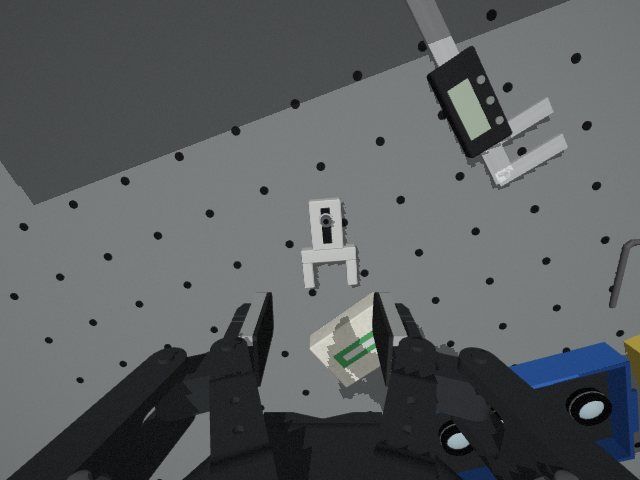

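That was the 14th and last picture; from here I measure numerically. It shows the fork with its stem end at (325,199), screw at (326,220), bridge edge at v≈249, and prong tips at (308,286) and (353,284). I'll compute the grasp from these.

```bash
python3 - <<'E'
from h import *
from rig import optics
c=optics.capture("wrist")
a=ray(c,325,199.5,10)[:2];b=ray(c,330.5,286,10)[:2];e=(b-a)/np.linalg.norm(b-a)
print(a,b,np.linalg.norm(b-a),"yaw",np.degrees(np.arctan2(e[1],e[0])))
br=ray(c,328,249,10)[:2];sc=ray(c,326,220,15)[:2];print("bridge s",(br-a)@e,"screw s",(sc-a)@e)
m=cv2.inRange(c["img"],(165,165,165),(255,255,255));m[:190]=0;m[292:]=0;m[:,:295]=0;m[:,365:]=0
k=max(cv2.findContours(m,0,1)[0],key=cv2.contourArea);P=np.array([ray(c,*p[0],10)[:2] for p in k],np.float32)
R=cv2.minAreaRect(P);print(R);S=P[(P-a)@e<38];print("stem",cv2.minAreaRect(S))
g=np.mean([a+e*29, b-e*47],0);print("target x=-5:",g)
E
```

```text
[ 349.24339142 -305.40250182] [ 420.53375237 -329.72380703] 75.32490591956973 yaw -18.837505940295845
bridge s 41.50666974631295 screw s 15.34487956514693
((384.3150634765625, -318.3585510253906), (44.533321380615234, 74.72879028320312), 71.60989379882812)
stem ((366.7950134277344, -312.8940124511719), (24.53443717956543, 37.971168518066406), 71.99065399169922)
target x=-5: [ 376.37062898 -314.65718668]
```

```bash
python3 -m handwheel '[[[0,0.05,0.06,-0.6,0.54],[0,0,0,-0.6,0],[0,0,0,-0.5,0],[0,0,0,-0.4,0],[0,0,0,-0.3,0],[0,0,0,-0.13,0],[0,0,0,0,0],[0,0,0,0,0]]]' 40;  python3 -m handwheel '[[[0.3,0,0,0,0],[0.6,0,0,0,0],[0.7,0,0,0,0],[0.7,0,0,0,0],[0.7,0,0,0,0]]]' 40
```

```text
time_s: 35.05
eef_pos: [376.8, -315.4, 4.2]
ee_rot: [0.0, 0.158, 0.988, -0.0]
force: [0.1, 0.5, 0.6]
grip_width: 0.498
grip_force: 0.0
time_s: 35.55
eef_pos: [376.7, -315.7, 4.5]
ee_rot: [0.001, 0.158, 0.987, -0.0]
force: [0.1, 2.2, 4.3]
grip_width: 0.29
grip_force: 39.4
```

```bash
python3 -m handwheel '[[[0.7,0,0,0.1,0],[0.7,0,0,0.4,0],[0.7,0,0,0.5,0],[0.7,0,0,0.6,0],[0.7,0,0,0.6,0],[0.7,0,0,0,0],[0.7,0,0,0,0]]]'
python3 -m handwheel '[[[0.7,0.35,0.65,0,0.17],[0.7,0.35,0.65,0,0.17],[0.7,0.35,0.65,0,0.17],[0.7,0.35,0.65,0,0.17],[0.7,0.35,0.65,0,0.17],[0.7,0.35,0.65,0,0.17],[0.7,0.35,0.65,0,0.17],[0.7,0.35,0.65,0,0.17],[0.7,0.35,0.65,0,0.17],[0.7,0.35,0.65,0,0.17]]]'
python3 -m handwheel '[[[0.7,0.35,0.65,0,0.17],[0.7,0.35,0.65,0,0.17],[0.7,0.35,0.65,0,0.17],[0.7,0.35,0.65,0,0.17],[0.7,0.35,0.65,0,0.12],[0.7,0,0,0,0],[0.7,0,0,0,0]]]'
python3 - <<'E'
from h import *
import pickle
c,s=look("w12");pickle.dump(c,open("w12.pkl","wb"))
hsv=cv2.cvtColor(c["img"],cv2.COLOR_BGR2HSV);m=cv2.inRange(hsv,(172,120,50),(180,255,255))|cv2.inRange(hsv,(0,120,50),(6,255,255))
pts=np.vstack([x for x in cv2.findContours(m,0,1)[0] if cv2.contourArea(x)>80])
h=cv2.convexHull(pts);q=cv2.approxPolyDP(h,4,True)[:,0]
for p in q: print(p,ray(c,*p,28)[:2].round(),ray(c,*p,0)[:2].round())
E
```

```text
time_s: 36.25
eef_pos: [376.3, -315.4, 113.9]
ee_rot: [0.0, 0.158, 0.987, -0.0]
force: [0.1, 0.0, -0.9]
grip_width: 0.286
grip_force: 39.5
time_s: 37.25
eef_pos: [551.1, 11.2, 112.1]
ee_rot: [-0.001, 0.039, 0.999, 0.0]
force: [1.2, -0.3, -0.7]
grip_width: 0.287
grip_force: 39.6
time_s: 37.95
eef_pos: [638.0, 172.3, 111.6]
ee_rot: [-0.002, -0.016, 1.0, -0.0]
force: [-0.0, -0.3, -0.8]
grip_width: 0.283
grip_force: 39.6
tcp [638.1 171.5 112.1] closeaxis 91.8 F [ 0.2 -0.8 -1.2] gw 0.286 gf 39.6 t 38.0
[235 175] [588. 113.] [592. 106.]
[480 174] [582. 275.] [585. 288.]
[515 180] [585. 299.] [589. 315.]
[512 235] [624. 305.] [632. 322.]
[485 334] [704. 301.] [722. 317.]
[245 330] [707. 115.] [725. 108.]
[231 231] [627. 108.] [636. 101.]
```

The red tray comes out at centre (646,207) with yaw ≈1°. The fork is at tray-local (-8,-35), in the free area, so I'll lower it.

```bash
python3 -m handwheel '[[[0.7,0,0,-0.5,0],[0.7,0,0,-0.5,0],[0.7,0,0,-0.5,0],[0.7,0,0,-0.34,0],[0.7,0,0,-0.04,0],[0.7,0,0,0,0],[0.7,0,0,0,0]]]'; python3 -m handwheel '[[[0.7,0,0,-0.04,0],[0.7,0,0,0,0],[0.7,0,0,0,0]]]';python3 -m handwheel '[[[0.7,0,0,-0.03,0],[0.7,0,0,0,0],[0.7,0,0,0,0]]]'
```

```text
time_s: 38.7
eef_pos: [639.4, 171.7, 20.8]
ee_rot: [0.001, -0.016, 1.0, 0.0]
force: [0.2, 0.1, -0.3]
grip_width: 0.284
grip_force: 39.6
time_s: 39.0
eef_pos: [638.9, 172.1, 17.8]
ee_rot: [0.0, -0.016, 1.0, -0.0]
force: [-0.5, 0.5, -0.5]
grip_width: 0.283
grip_force: 39.6
time_s: 39.3
eef_pos: [638.7, 172.1, 16.0]
ee_rot: [-0.0, -0.016, 1.0, -0.0]
force: [-0.9, -0.3, -1.5]
grip_width: 0.285
grip_force: 39.6
```

```bash
python3 -m handwheel '[[[0.7,0,0,-0.05,0],[0.7,0,0,-0.03,0],[0.7,0,0,0,0],[0.7,0,0,0,0]]]'; python3 -m handwheel '[[[0.7,0,0,-0.02,0],[0.7,0,0,0,0],[0.7,0,0,0,0]]]';python3 -m handwheel '[[[0.7,0,0,-0.015,0],[0.7,0,0,0,0],[0.7,0,0,0,0]]]'
```

```text
time_s: 39.7
eef_pos: [638.8, 172.1, 12.0]
ee_rot: [-0.0, -0.016, 1.0, -0.0]
force: [-0.7, -0.5, -1.5]
grip_width: 0.284
grip_force: 39.6
time_s: 40.0
eef_pos: [638.8, 172.1, 11.0]
ee_rot: [-0.0, -0.016, 1.0, 0.0]
force: [0.1, 0.9, -0.7]
grip_width: 0.287
grip_force: 39.6
time_s: 40.3
eef_pos: [638.9, 172.1, 10.6]
ee_rot: [0.0, -0.016, 1.0, -0.0]
force: [-0.2, -0.5, 2.3]
grip_width: 0.287
grip_force: 39.9
```

```bash
python3 -m handwheel '[[[0.7,0,0,-0.015,0],[0.7,0,0,0,0],[0.7,0,0,0,0]]]'; python3 -m handwheel '[[[0.5,0,0,0,0],[0.2,0,0,0,0],[0,0,0,0,0],[0,0,0,0,0],[0,0,0,0.3,0],[0,0,0,0.6,0],[0,0,0,0.7,0],[0,0,0,0.7,0],[0,0,0,0,0]]]'; python3 -m handwheel '[[[0,-0.6,0,0.2,0],[0,-0.6,0,0.2,0],[0,-0.6,0,0.2,0],[0,-0.6,0,0.2,0],[0,-0.6,0,0.2,0],[0,-0.6,0,0,0],[0,-0.6,0,0,0],[0,-0.6,0,0,0],[0,0,0,0,0],[0,0,0,0,0]]]'
python3 - <<'E'
from h import *
from rig import optics
import pickle
T=optics.capture("top");T0=pickle.load(open("c0.pkl","rb"))["top"];I=T["img"]
hsv=cv2.cvtColor(I,cv2.COLOR_BGR2HSV)
m=cv2.inRange(hsv,(85,12,150),(125,110,255))
for x in cv2.findContours(m,0,1)[0]:
    if 40<cv2.contourArea(x)<1500: e=cv2.fitEllipse(x);print("glass",np.round(e[0],1),np.round(e[1],1),ray(T,*e[0],16).round())
D=cv2.absdiff(I,T0["img"]).max(2);D=cv2.morphologyEx((D>35).astype(np.uint8)*255,cv2.MORPH_OPEN,np.ones((3,3)))
for x in cv2.findContours(D,0,1)[0]:
    if cv2.contourArea(x)>30:
        b=cv2.boundingRect(x);print("change",b,ray(T,b[0]+b[2]/2,b[1]+b[3]/2,10)[:2].round())
# bright metal in trays
for n,z,X in(("tall",64,(640,-56)),("short",44,(634,0)),("fork",16,(643,172)),):
    p=proj(T,[*X,z]);u,v=p.round().astype(int);r=22
    g=cv2.inRange(I[v-r:v+r,u-r:u+r],(135,135,135),(255,255,255));k=[x for x in cv2.findContours(g,0,1)[0] if cv2.contourArea(x)>25]
    for x in k:
        R=cv2.minAreaRect(x);print(n,"pred",p.round(1),"seen",np.round(np.array(R[0])+[u-r,v-r],1),np.round(R[1],1),round(R[2]))
# dish
for I2 in(T0["img"],I):
    h=cv2.cvtColor(I2,cv2.COLOR_BGR2HSV)[200:285,125:215];mm=cv2.inRange(h,(80,25,120),(100,120,255));k=max(cv2.findContours(mm,0,1)[0],key=cv2.contourArea);print("dish",np.round(cv2.fitEllipse(k)[0],1))
E
```

```text
time_s: 40.6
eef_pos: [638.9, 172.1, 10.5]
ee_rot: [0.0, -0.016, 1.0, -0.0]
force: [-4.0, -0.1, 8.4]
grip_width: 0.286
grip_force: 40.5
time_s: 41.5
eef_pos: [641.1, 172.3, 131.3]
ee_rot: [0.005, -0.016, 1.0, 0.0]
force: [1.2, -0.0, 0.5]
grip_width: 0.495
grip_force: 0.0
time_s: 42.5
eef_pos: [399.0, 172.1, 175.1]
ee_rot: [0.001, -0.016, 1.0, 0.0]
force: [0.0, 0.2, 0.4]
grip_width: 0.494
grip_force: 0.0
glass [490.  208.5] [11.4 13.1] [ 625. -278.   16.]
glass [463.7 202.1] [19.9 22.1] [ 631. -229.   16.]
glass [421.8 193.9] [11.6 13.1] [ 636. -150.   16.]
glass [534.  273.4] [55.6 96.1] [ 514. -363.   16.]
change (0, 382, 107, 98) [138. 419.]
change (198, 328, 7, 20) [320. 206.]
change (493, 320, 33, 47) [ 385. -327.]
change (8, 315, 24, 60) [265. 515.]
change (44, 297, 28, 28) [331. 466.]
change (411, 292, 13, 13) [ 441. -161.]
change (211, 290, 18, 18) [391. 187.]
change (29, 286, 81, 79) [309. 439.]
change (405, 283, 11, 9) [ 459. -147.]
change (75, 265, 66, 33) [394. 392.]
change (317, 261, 26, 31) [458.  -1.]
change (222, 249, 38, 19) [469. 164.]
change (483, 202, 14, 14) [ 626. -280.]
change (453, 192, 23, 22) [ 631. -232.]
change (207, 176, 7, 8) [610. 249.]
change (335, 173, 18, 22) [637.  -3.]
change (136, 173, 156, 117) [512. 222.]
change (365, 170, 19, 26) [647. -60.]
change (4, 154, 192, 233) [411. 411.]
change (244, 148, 25, 38) [648. 167.]
change (210, 129, 72, 16) [707. 198.]
change (215, 98, 70, 35) [753. 198.]
tall pred [374.8 175.8] seen [373.8 182.5] [16.6 25.6] 9
tall pred [374.8 175.8] seen [394.5 162.5] [17.  3.] 90
short pred [342.8 178.9] seen [344. 184.] [20. 16.] 90
fork pred [252.9 167.9] seen [254.5 166.6] [21.2 34.7] 9
dish [42.9 39.6]Traceback (most recent call last):
  File "<stdin>", line 21, in <module>
ValueError: max() iterable argument is empty
```

Both lenses, both posts and the fork show up in the top view at their intended places. The arm now hides the dish, but the gripper never came near it. Handing in.

```bash
python3 -c "
from rig import ctrl
print(ctrl.finish_job())"
```

```text
the job is handed in; nothing more can be done
None
```

The job is handed in, with no verdict returned: both lenses, both posts and the fork were set down gently in their trays in the order asked, in about 43 of the 122 s, and the final top view matched their intended spots; the dish was not touched, though the arm hid it in that view.

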